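# Put the flat bar away in the wide tilt-out bin

## Task

Put the loose flat steel bar away in the wide one of the two tilt-out bins: tip that bin forward on its pivot as far as it goes, drop the bar in behind the front panel, then push the bin back until it clicks shut. Leave the narrow bin shut and do not disturb the other things on the bench.

Things in the scene. Friction and masses are not known exactly. Their poses are not given: they have to be found in the camera images.
- wide_unit: wide tilt-out bin unit, fixed to the bench: grey metal housing 200 mm wide (y), 135 mm deep (x 0 to +135 mm), 180 mm high on 8 mm feet, a light grey plastic bin in its open front. Origin on the bench under the middle of the front opening; the front faces its own -x, roughly to the robot. Bin inside: about 180 mm wide, 95 mm deep, sides at least 85 mm high.
- wide_unit_pivot (a point): middle of the wide bin's pivot line, which runs along the unit's y at x = 0, 20 mm above the bench. The bin's front panel, 200 mm wide, rises from here to 169 mm above the bench when shut; its front face then lies at x = -7 mm in the unit's frame.
- wide_unit_bin_tab (a point): point in the upright pull tab on the wide bin's panel: mid-width, mid-thickness, 195 mm from the pivot line, 5.5 mm in front of it. Tab: 90 mm wide, 9 mm thick, 13 mm bead on top 14 mm above this point; when shut it stands 49 mm above the roof, free behind: hook or pinch it. Axes tip with the bin: z up the tab, y its width, x towards the rear.
- wide_unit_bin (a joint): tilt of the wide bin, rad: 0 shut, grows as it tips forward, 0.65 at its stop. A sprung catch holds it shut: about 7 N at the tab to pull past it, about 10 N to push back past it. A bin let go below about 0.3 rad may fall back and rest against the catch at 0.08 rad, not shut; once pushed past 0.04 it snaps to 0. Past the catch it moves with under 2 N and stays out at its stop.
- wide_unit_mouth (a point): fixed point over the wide bin's mouth when fully out: 45 mm in front of the opening, 148 mm above the bench, axes as the unit's. The mouth is 180 mm along y and about 90 mm front to back, from leaning panel to housing (75 mm at the small catch lug behind the middle of the panel's top); the tab's top is then 131 mm in front of the housing, 183 mm above the bench.
- narrow_unit: the narrow tilt-out bin unit, the same in every way but 110 mm wide, with a 61 mm wide tab; fixed to the bench beside the wide one (either side). Same origin and axes as the wide unit.
- narrow_unit_bin (a joint): tilt of the narrow bin in rad: 0 shut; it stays shut.
- bar_center (a point): centre (half-way up) of the loose flat bar, a plain rectangular grey steel bar 132 mm long (its y), 43 mm wide (its x) and 8 mm thick (z), 0.25 kg, lying flat on the bench to the left.
- gauge: gauge plate, dark flat steel plate with cut-outs, 134 x 79 x 6 mm, lying on the bench near the front right; origin under its middle. Bystander.
- oil_can: red oil can with a long thin spout, 68 mm across, 165 mm high, standing behind the bin units; origin under its middle. Bystander.
- bottle: small blue bottle with a black cap, 33 mm across, 68 mm high, standing behind the bin units; origin under its middle. Bystander.
There are look-alikes about, which are no part of the job. What is shaped like the narrow_unit but blue is not meant.

How it is judged (in metres and radians):
On the way, in this order (a step that is already met when the one before it is completed fails the run):
1. the wide bin is tipped forward to its stop (over 0.60 rad) (value of joint wide_unit_bin above 0.6 rad), for 0.2 s.
2. the bar lies in the tipped-out wide bin, let go (value of joint wide_unit_bin above 0.35 rad and x of bar_center in the frame of wide_unit_bin_tab between 0 and 0.112 m and y of bar_center in the frame of wide_unit_bin_tab between -0.095 and 0.095 m and z of bar_center in the frame of wide_unit_bin_tab between -0.2 and -0.08 m and contact force between bar and the fingers below 0.1 N), for 0.2 s.
At the end, for the whole second after the job is handed in: The wide bin is clicked shut (tilt under 0.025 rad) with the flat bar at rest inside it, and the narrow bin is shut (under 0.025 rad) (value of joint each of wide_unit_bin, narrow_unit_bin below 0.025 rad and x of bar_center in the frame of wide_unit_bin_tab between 0 and 0.112 m and y of bar_center in the frame of wide_unit_bin_tab between -0.095 and 0.095 m and z of bar_center in the frame of wide_unit_bin_tab between -0.2 and -0.08 m and linear speed of bar below 0.05 m/s); the robot touches nothing.
It fails at once if the narrow bin is tipped past its catch (over 0.10 rad) (value of joint narrow_unit_bin above 0.1 rad).
It fails at once if the gauge plate, the oil can or the bottle is moved more than 40 mm (distance of any of gauge, oil_can, bottle from where it was at the start of the episode above 0.04 m).
It also fails if it takes over 72 s, if anything falls off the work surface, if the arm or the gripper's body presses on something with over 40 N, if the wrist force passes 120 N, or if a joint passes its speed limit or range.

## Robot

A 6-joint arm with a two-finger parallel gripper is mounted at the origin on a cart in front of the work surface, level with it; the furniture and walls round the work are solid. World frame = base frame: x ahead of the robot, y to its left, z up, the work surface at z = 0. Lengths are in mm, angles in rad, forces in N, time in s.
With the tool pointing down it reaches from about 350 to 775 mm from the base axis. Payload 7.3 kg.
Tool frame: the origin (TCP) lies at the very end of the fingers, on their centre line; the grasp point (between the pads) lies 19 mm behind it (bot.grasp_offset is the distance from the TCP to the grasp point, in mm); z points along the fingers, y is the direction in which the jaws open and shut (so a half turn about z gives the same grasp; the last joint's range is limited). The gripper opens to 92 mm and grips with 3 to 60 N. Pads are 19 mm wide; open, the fingers measure 130 mm over their backs; the gripper's body (75 mm by 190 mm) begins 47 mm behind the grasp point.
Start: joints at [-1.342, 0.342, 1.524, -0, 1.275, -0.146], TCP at [192.219, -488.566, 226.741] pointing down, gripper open.
Joint ranges: [-2.53, 2.53], [-0.77, 2.02], [0.04, 2.7], [-1, 4.14], [0.28, 2.66], [-3.11, 3.11]. Speed limits (rad/s): [2.57, 2.57, 3.14, 3.14, 3.14, 3.14].

## Interface

Orientations are given as [roll, pitch, yaw] about the fixed x, y, z axes, in that order (R = Rz(yaw) Ry(pitch) Rx(roll)).
In Python, from plant import bot gives the robot as it stands.
- The arm moves only by the tool servo_tool, never from a script. Its arguments are lists of equal length, an entry for each row: "angular": the turn, a rotation vector about the world's x, y, z in degrees, a list of three; "slide": the shift along the world's x, y, z in mm, a list of three; "grip": the opening, from -1 (shut) to 1 (fully open), so that 0 is half open. In form: {"angular": [[ax, ay, az], ...], "slide": [[dx, dy, dz], ...], "grip": [grip, ...]}. A call has 1 to 10 rows; each row is the pose to reach, as a shift and turn from the pose commanded when the call began; what a row does not reach only later rows make up. A row lasts 1/12 s, in which the tool goes at most 41.7 mm and 7.16 degrees, less where a joint would pass 70% of its speed; a pose out of reach is approached as far as the arm can. A call with a gripper value outside its range is refused whole. The fingers move at their own pace and stop on an object; the grip force is fixed at half the most. Time passes only in rows, so rows that repeat a pose let the fingers close. It gives the time, the measured TCP pose, the force and the opening at its end, in the units of the state.
- bot.get_obs(): the state, without advancing time (a new reading comes with each control period).
- bot.capture(name): name is "scene" or "top" or "wrist"; returns a dict with "img" (480x640x3 uint8, blue, green, red), "range_z" (480x640 float32, mm along the optical axis (not along the pixel's ray), 0 where there is no reading), "fov_y" (degrees; the focal length in pixels is half the picture's height over the tangent of half this angle, whatever the lens; pixels are square), "cx", "cy" (the principal point, pixels), "R" (3x3) and "t" (3): a world point X has camera coordinates R X + t; the wrist camera has in their place "T_tool_cam" (4x4, takes a point from camera to tool coordinates, whose origin is the TCP and whose axes are the flange's). Camera axes: x right, y down, z forward; pixel columns grow to the right and rows downward; lengths in mm; the calibration is good to about 2 mm. A picture is of the moment at which its call begins: read the wrist's pose just before it.
- bot.close_job(): hands the job in, once; it reports no verdict.
The state is a dict: "time": time; "joint_positions": joint angles; "dq": joint speeds; "tau": joint torques, N m; "tool_pos": TCP position; "tcp_rot": TCP orientation; "contact_force": force on the tool from outside, world axes, zero at the start; "moment": the same for the moment, N m; "grip_width": finger opening in mm.
Only numpy, scipy, OpenCV 4.12 (cv2) and the standard library are available. Lean on these libraries where they do the work, as an engineer would, in place of code of your own. Each camera call takes 0.05 s, during which the arm holds its last target.

## Working session

There is one attempt and no reset: what is moved stays moved. The work goes in short steps, Python scripts to look and compute and a tool call to move; the robot and the scene stay as the last step left them, time stands still between calls to the robot, and variables do not carry over. Pictures are saved under pics/ and viewed, and the job is handed in when it is done.

Besides the shell and the picture viewer there is one more tool, called after "Request:" as a command line: name --argument value ..., lists and objects as JSON in quotes. servo_tool: Moves the arm, as the interface text tells. Its arguments: {"type":"object","properties":{"angular":{"type":"array","items":{"type":"array","items":{"type":"number"}}},"slide":{"type":"array","items":{"type":"array","items":{"type":"number"}}},"grip":{"type":"array","items":{"type":"number"}}},"required":["angular","slide","grip"]}

```bash
ls; mkdir -p pics
python3 - <<'E'
from plant import bot
import cv2,numpy as np
print(bot.get_obs())
for n in ("scene","top"):
    c=bot.capture(n); cv2.imwrite(f"pics/{n}0.png",c["img"]); np.savez(f"{n}0.npz",**c); print(n,c["fov_y"],c["cx"],c["cy"],c["R"],c["t"])
E
```

```text
pics
{'time': 0.0, 'joint_positions': array([-1.34197168e+00,  3.42734167e-01,  1.52500856e+00, -1.32565199e-05,
        1.27539306e+00, -1.46023971e-01]), 'dq': array([-0.00109806, -0.00154899, -0.00075018, -0.00051905, -0.00039439,
        0.00100534]), 'tau': array([ 7.40061532e-04, -4.31245816e+01, -2.44218886e+01,  7.17497477e-02,
        5.57788624e-02, -1.62716506e-04]), 'tool_pos': array([ 192.13207361, -488.14743245,  226.04197347]), 'tcp_rot': array([-3.14006409e+00, -2.11993866e-04,  3.74852328e-01]), 'contact_force': array([-0.39207124, -0.41601713, -0.16646145]), 'moment': array([ 0.02416618, -0.03332873, -0.00299783]), 'grip_width': 91.93207058419965}
scene 51.875732029869155 323.2085190902424 236.19293208921695 [[-5.76207755e-01 -8.17303253e-01 -1.22391871e-04]
 [-5.88381893e-01  4.14919615e-01 -6.94008977e-01]
 [ 5.67266578e-01 -3.99821342e-01 -7.19966336e-01]] [ 181.4511857   517.22112472 1512.68949391]
top 53.94524646052501 324.7331278907955 239.5357135543158 [[-0.36306904 -0.93173261  0.00743102]
 [-0.89824373  0.34787729 -0.26858816]
 [ 0.24766726 -0.10419091 -0.96322644]] [  22.15781279  610.41079112 1298.88409041]
```

View pics/scene0.png

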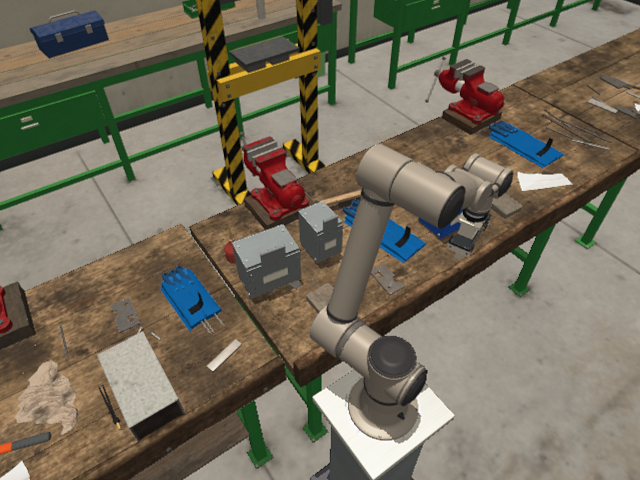

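View pics/top0.png

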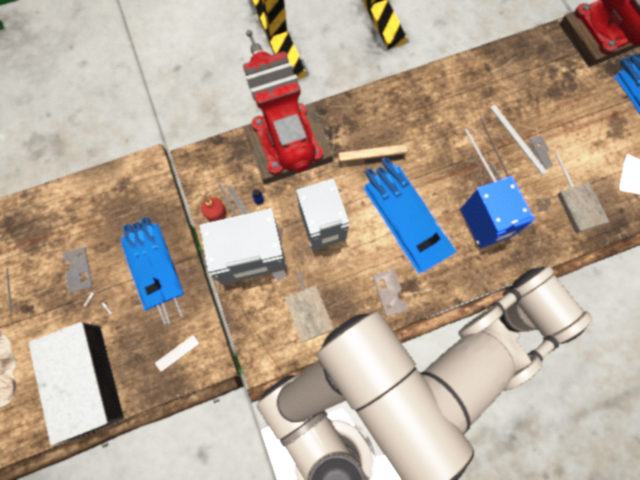

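Top view: wide unit near (243,245), narrow unit near (322,213), blue look-alike at (497,210), gauge near (390,290), and a bar candidate at (178,352). Next I measure these.

```bash
cat > h.py <<'E'
import numpy as np,cv2
def load(n): return dict(np.load(n))
def world(c):
    f=240/np.tan(np.radians(float(c["fov_y"])/2)); z=c["range_z"].astype(float)
    v,u=np.mgrid[0:480,0:640]
    P=np.stack([(u-c["cx"])*z/f,(v-c["cy"])*z/f,z],-1)
    W=(P-c["t"])@c["R"]; W[z==0]=np.nan
    return W
def proj(c,X):
    f=240/np.tan(np.radians(float(c["fov_y"])/2)); p=np.asarray(X)@c["R"].T+c["t"]
    return np.stack([p[...,0]/p[...,2]*f+c["cx"],p[...,1]/p[...,2]*f+c["cy"]],-1)
E
python3 - <<'E'
from h import *
np.set_printoptions(precision=1,suppress=True)
c=load("top0.npz");W=world(c)
for u,v in [(178,352),(160,365),(195,340),(150,340),(200,365),(243,235),(322,205),(390,290),(308,312),(258,197),(212,206),(497,205),(76,270)]:
    print((u,v),W[v,u],c["img"][v,u])
def rect(u0,v0,u1,v1,zl,zh,name):
    s=W[v0:v1,u0:u1].reshape(-1,3); m=(s[:,2]>zl)&(s[:,2]<zh); s=s[m]
    r=cv2.minAreaRect(s[:,:2].astype(np.float32)); print(name,len(s),r,np.median(s[:,2]))
rect(150,330,210,375,4,20,"bar")
rect(195,205,292,290,183,193,"wide roof")
rect(295,175,352,250,183,193,"narrow roof")
rect(195,205,295,292,200,250,"wide tab")
rect(295,175,352,255,200,250,"narrow tab")
rect(370,265,412,315,3,20,"gauge")
rect(285,285,335,340,3,20,"plate")
# crop views
im=c["img"]; cv2.imwrite("pics/crop.png",cv2.resize(im[170:400,140:420],None,fx=2.5,fy=2.5,interpolation=cv2.INTER_CUBIC))
E
```

```text
(178, 352) [434.6 310.5   8.9] [241 246 250]
(160, 365) [418.  368.2  11.5] [238 243 248]
(195, 340) [450.2 255.9   3.8] [241 245 250]
(150, 340) [499.3 380.6  -3.8] [ 88 114 142]
(200, 365) [377.2 263.2   4.1] [138 183 223]
(243, 235) [644.1  12.8 181. ] [243 242 240]
(322, 205) [ 646.5 -218.5  183.5] [243 242 240]
(390, 290) [ 378.5 -334.5    7.9] [171 182 198]
(308, 312) [403.6 -80.7  29.4] [150 168 182]
(258, 197) [788.4 -61.8  45.3] [66 27 21]
(212, 206) [794.4  75.4  85.7] [ 53  62 168]
(497, 205) [ 471.8 -672.7  181.1] [254 168  84]
(76, 270) [777.7 527.4  12.2] [145 148 155]
bar 681 ((434.11669921875, 306.7000732421875), (176.2423553466797, 124.57416534423828), 68.91475677490234) 7.248053894014561
wide roof 600 ((629.8145141601562, 24.47607421875), (199.14764404296875, 144.2632293701172), 82.1038589477539) 184.15264280195896
narrow roof 345 ((640.7626342773438, -216.60206604003906), (108.81539154052734, 144.2660675048828), 85.65328979492188) 184.0873540079422
wide tab 226 ((563.3029174804688, 33.01087951660156), (88.68450927734375, 13.081582069396973), 82.05577850341797) 227.53730309342637
narrow tab 143 ((573.9960327148438, -213.02667236328125), (60.143863677978516, 13.188089370727539), 86.13501739501953) 227.99089827421028
gauge 1021 ((380.78094482421875, -338.1745300292969), (125.56587219238281, 151.78366088867188), 67.05506896972656) 6.311612440398738
plate 244 ((405.9908142089844, -85.33719635009766), (146.72406005859375, 161.37826538085938), 68.44170379638672) 4.451034177408145
```

View pics/crop.png

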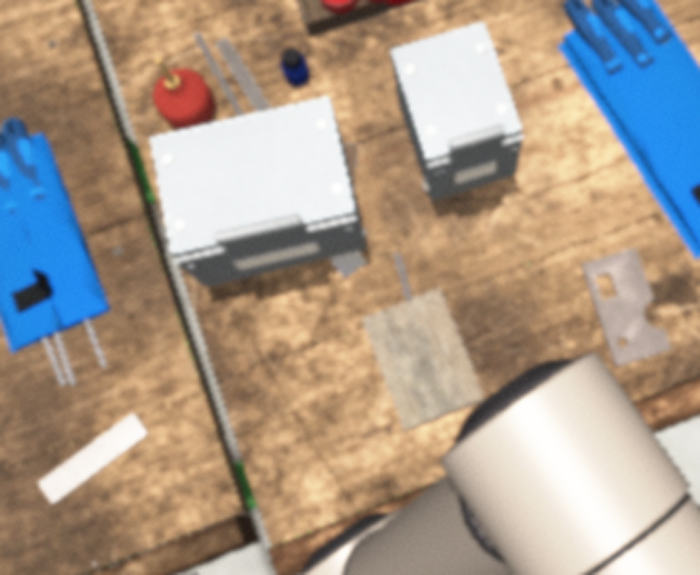

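Run:
```python
from h import *
np.set_printoptions(precision=1,suppress=True)
c=load("top0.npz");W=world(c);im=c["img"]
m=np.zeros((480,640),bool); m[330:378,148:208]=True
m&=(im.min(2)>205)
print(m.sum())
f=240/np.tan(np.radians(float(c["fov_y"])/2))
def plane(uv,z):
    d=np.stack([(uv[:,0]-c["cx"])/f,(uv[:,1]-c["cy"])/f,np.ones(len(uv))],-1)@c["R"]
    o=-c["t"]@c["R"]; return o+d*((z-o[2])/d[:,2])[:,None]
v,u=np.nonzero(m); P=plane(np.stack([u,v],-1).astype(float),8)
print(cv2.minAreaRect(P[:,:2].astype(np.float32)),P.mean(0), np.median(W[m],0))
# plates by wood
print("bench z near bar", np.nanmedian(W[380:395,160:210,2]), "near wide front",np.nanmedian(W[300:320,240:270,2]))
# roof mean & tab mean depth
for n,(u0,v0,u1,v1,a,b) in dict(wr=(195,205,292,290,180,196),wt=(195,205,295,292,205,240),nt=(295,175,352,255,205,240)).items():
    s=W[v0:v1,u0:u1].reshape(-1,3); k=(s[:,2]>a)&(s[:,2]<b); print(n,s[k].mean(0),s[k].max(0))
s=W[280:345,280:340]; print("plate z",np.nanmedian(s[25:40,15:35],(0,1)), np.nanstd(s[25:40,15:35,2]))
# objects map of z>40 in region
```

```text
460
((433.7865905761719, 314.33404541015625), (29.765674591064453, 129.2364044189453), 16.54164695739746) [434.1 313.9   8. ] [nan nan nan]
bench z near bar 0.9974821784965527 near wide front 0.3480188692699464
wr [635.2  22.7 182.4] [713.2 131.1 196. ]
wt [562.   32.7 225.4] [574.1  77.4 236.3]
nt [ 572.4 -212.9  224.8] [ 581.6 -183.1  235.3]
plate z [407.3 -71.1  31.6] 2.9027399055950234
```

Run:
```python
from h import *
np.set_printoptions(precision=1,suppress=True)
c=load("top0.npz");s=load("scene0.npz")
cv2.imwrite("pics/a.png",cv2.resize(c["img"][325:385,140:220],None,fx=8,fy=8,interpolation=cv2.INTER_NEAREST))
cv2.imwrite("pics/b.png",cv2.resize(s["img"][200:390,90:400],None,fx=2.5,fy=2.5,interpolation=cv2.INTER_CUBIC))
W=world(c); print(W[345:360:2,170:190:3,2])
W=world(s); print(W[354,222],s["img"][354,222],proj(s,[434,314,8]))
```

```text
[[ 3.   0.1 -3.1  9.3  9.2 10.1  5.6]
 [ 1.1  2.7  7.2 13.8  6.6  8.5 10.6]
 [ 2.4  3.   9.3  3.5  7.4 10.7  7. ]
 [-3.4 13.8  5.5  8.6  6.8  6.1 -1.7]
 [ 6.7  7.6  7.  14.1 14.4  4.5 -4. ]
 [ 9.   8.6 10.1 11.1 11.2 -0.2  0.1]
 [10.4  6.8  6.4  6.2  2.7 -2.8 -0.5]
 [ 8.   5.9 12.7  1.6  3.1  4.  -3.3]]
[439.  321.5   4.6] [181 198 210] [224.6 353.4]
```

View pics/a.png

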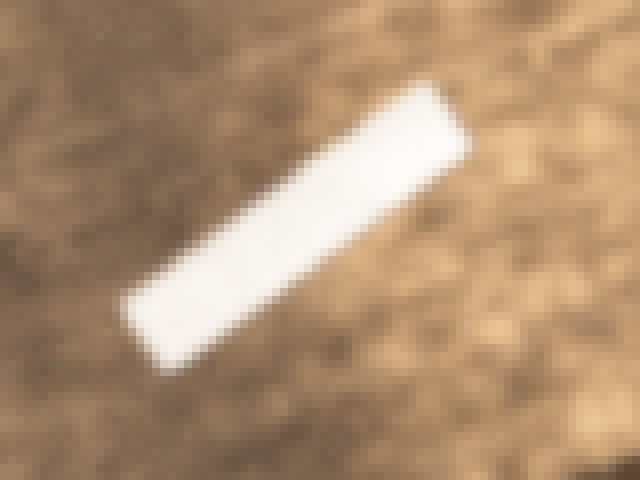

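View pics/b.png

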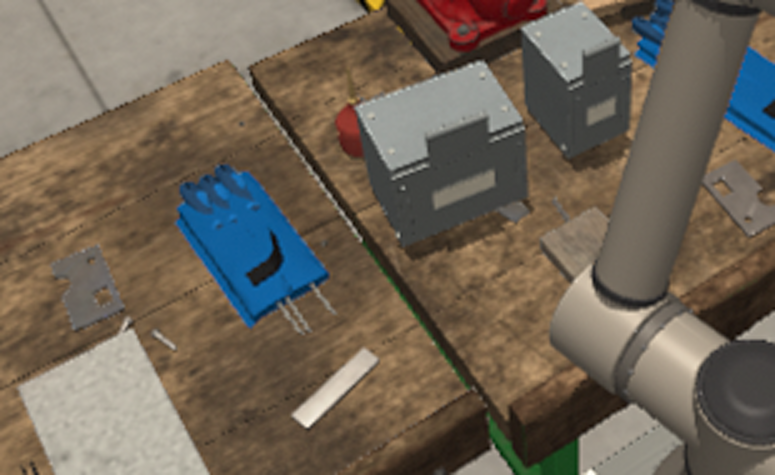

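```bash
cat >> h.py <<'E'
def plane(c,uv,z):
    f=240/np.tan(np.radians(float(c["fov_y"])/2)); uv=np.asarray(uv,float)
    d=np.stack([(uv[:,0]-c["cx"])/f,(uv[:,1]-c["cy"])/f,np.ones(len(uv))],-1)@c["R"]
    o=-c["t"]@c["R"]; return o+d*((z-o[2])/d[:,2])[:,None]
E
python3 - <<'E'
from h import *
np.set_printoptions(precision=1,suppress=True)
c=load("top0.npz")
def rep(c,q):
    P=plane(c,q,8); print(P, np.linalg.norm(np.diff(np.vstack([P,P[:1]]),axis=0),axis=1),P.mean(0))
rep(c,np.array([[122,300],[425,82],[472,145],[170,374]])/8-0.5+[140,325])
s=load("scene0.npz")
rep(s,np.array([[292,415],[365,349],[378,358],[310,427]])/2.5-.3+[90,200])
E
```

```text
[[432.  381.    8. ]
 [466.5 257.    8. ]
 [438.7 247.6   8. ]
 [401.  372.1   8. ]] [128.8  29.3 130.   32.3] [434.5 314.4   8. ]
[[427.4 382.7   8. ]
 [460.6 258.5   8. ]
 [438.2 250.9   8. ]
 [398.5 371.3   8. ]] [128.5  23.7 126.8  31.1] [431.2 315.9   8. ]
```

Request:
servo_tool --angular '[[0, 0, -4], [0, 0, -10], [0, 0, -15], [0, 0, -20], [0, 0, -25], [0, 0, -29.5], [0, 0, -29.5], [0, 0, -29.5], [0, 0, -29.5], [0, 0, -29.5]]' --slide '[[10, 15, 35], [28, 40, 65], [50, 66, 85], [75, 98, 85], [100, 131, 85], [125, 164, 85], [150, 197, 85], [175, 230, 85], [200, 262, 85], [225, 295, 85]]' --grip '[-1, -1, -1, -1, -1, -1, -1, -1, -1, -1]'

```text
time: 0.93
tool_pos: [417.9, -191.7, 311.6]
tcp_rot: [3.142, 0.0, -0.14]
contact_force: [0.7, -0.3, -0.8]
grip_width: 29.9
```

Request:
servo_tool --angular '[[0, 0, 0], [0, 0, 0], [0, 0, 0], [0, 0, 0], [0, 0, 0], [0, 0, 0], [0, 0, 0], [0, 0, 0]]' --slide '[[25, 33, 0], [50, 66, 0], [75, 98, 0], [100, 131, 0], [125, 164, 0], [150, 197, 0], [170, 223, 0], [170, 223, 0]]' --grip '[-1, -1, -1, -1, -1, -1, -1, -1]'

```text
time: 1.6
tool_pos: [589.3, 34.5, 310.0]
tcp_rot: [-3.14, 0.001, -0.135]
contact_force: [-1.2, -0.8, -0.6]
grip_width: 0.2
```

```bash
cat >> h.py <<'E'
def wcap(bot,name):
    from scipy.spatial.transform import Rotation as Ro
    o=bot.get_obs(); c=bot.capture("wrist")
    T=np.eye(4); T[:3,:3]=Ro.from_euler("xyz",o["tcp_rot"]).as_matrix(); T[:3,3]=o["tool_pos"]
    M=np.linalg.inv(T@c["T_tool_cam"]); c["R"]=M[:3,:3]; c["t"]=M[:3,3]
    cv2.imwrite(f"pics/{name}.png",c["img"]); np.savez(f"{name}.npz",**c); return c
E
python3 - <<'E'
from h import *
from plant import bot
np.set_printoptions(precision=1,suppress=True)
c=wcap(bot,"w1"); W=world(c); print(c["T_tool_cam"],c["fov_y"])
s=W.reshape(-1,3)
for a,b in((180,196),(205,245)):
    k=(s[:,2]>a)&(s[:,2]<b); r=cv2.minAreaRect(s[k][:,:2].astype(np.float32)); print(k.sum(),r,np.median(s[k],0))
E
```

```text
[[   0.    -1.    -0.3   69.5]
 [   1.     0.     0.    -0.9]
 [  -0.    -0.3    1.  -158.7]
 [   0.     0.     0.     1. ]] 63.997829157428136
55131 ((635.1136474609375, -37.43669128417969), (159.31690979003906, 340.7886962890625), 0.617480993270874) [640.7  -2.9 181. ]
2048 ((567.7644653320312, -54.4556884765625), (17.919673919677734, 268.00714111328125), 1.1562281847000122) [567.2  27.9 224.4]
```

View pics/w1.png

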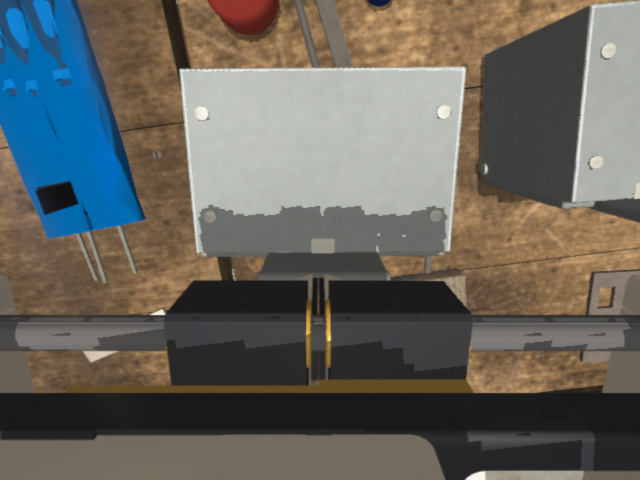

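Run:
```python
from h import *
np.set_printoptions(precision=1,suppress=True)
c=load("w1.npz"); P=plane(c,[[182,69],[464,68],[198,254],[450,254]],188)
print(P, np.linalg.norm(P[1]-P[0]),np.linalg.norm(P[2]-P[3]),np.linalg.norm(P[2]-P[0]),P.mean(0), np.degrees(np.arctan2(*(P[0]-P[1])[:2])))
W=world(c); s=W[60:290,170:480].reshape(-1,3)
for a,b in((176,194),(212,245)):
    k=(s[:,2]>a)&(s[:,2]<b); r=cv2.minAreaRect(s[k][:,:2].astype(np.float32)); print(k.sum(),r,np.median(s[k],0))
```

```text
[[711.6 111.3 188. ]
 [686.9 -77.8 188. ]
 [581.5 128.7 188. ]
 [555.8 -62.8 188. ]] 190.7033545534842 193.19730474864693 131.29559535388356 [633.9  24.8 188. ] 7.433369815872991
50539 ((633.3856201171875, 25.97541046142578), (200.17312622070312, 137.35118103027344), 82.62804412841797) [639.7  25.5 180.8]
1494 ((566.1790771484375, 34.89431381225586), (89.41503143310547, 5.584705829620361), 82.81669616699219) [566.7  31.7 226.6]
```

Request:
servo_tool --angular '[[0, 0, 0], [0, 0, 0], [0, 0, 0], [0, 0, 0], [0, 0, 0]]' --slide '[[3, 0, -35], [3, 0, -65], [3, 0, -90], [3, 0, -106], [3, 0, -106]]' --grip '[-1, -1, -1, -1, -1]'

```text
time: 2.07
tool_pos: [587.5, 28.5, 201.7]
tcp_rot: [3.141, 0.008, -0.141]
contact_force: [0.4, 0.5, -0.5]
grip_width: 0.7
```

Request:
servo_tool --angular '[[0, 0, 0], [0, 0, 0], [0, 0, 0], [0, 0, 0], [0, 0, 0], [0, 0, 0]]' --slide '[[-6, 1, 0], [-12, 2, 0], [-18, 2, 0], [-26, 3, -1], [-34, 4, -2], [-44, 6, -3]]' --grip '[-1, -1, -1, -1, -1, -1]'

```text
time: 2.57
tool_pos: [545.8, 35.2, 203.9]
tcp_rot: [3.141, -0.002, -0.14]
contact_force: [0.7, -0.1, 0.3]
grip_width: 0.6
```

Request:
servo_tool --angular '[[0, 0, 0], [0, 0, 0], [0, 0, 0], [0, 0, 0], [0, 0, 0], [0, 0, 0], [0, 0, 0], [0, 0, 0], [0, 0, 0]]' --slide '[[-10, 1, -2], [-20, 3, -5], [-30, 4, -8], [-40, 5, -12], [-50, 7, -17], [-60, 8, -22], [-70, 9, -28], [-78, 10, -33], [-78, 10, -33]]' --grip '[-1, -1, -1, -1, -1, -1, -1, -1, -1]'

```text
time: 3.32
tool_pos: [465.8, 45.7, 169.7]
tcp_rot: [3.141, 0.002, -0.14]
contact_force: [0.0, -0.4, 0.2]
grip_width: 0.5
```

Request:
servo_tool --angular '[[0, 0, 0], [0, 0, 0], [0, 0, 0], [0, 0, 0]]' --slide '[[-4, 0, -2], [-7, 1, -3], [-10, 1, -4], [-10, 1, -4]]' --grip '[-1, -1, -1, -1]'

```text
time: 3.65
tool_pos: [463.9, 45.7, 168.8]
tcp_rot: [-3.141, -0.015, -0.14]
contact_force: [12.8, -1.6, 3.6]
grip_width: 0.8
```

Run:
```python
from h import *
from plant import bot
c=bot.capture("scene"); cv2.imwrite("pics/s2.png",cv2.resize(c["img"][180:380,160:460],None,fx=2.5,fy=2.5,interpolation=cv2.INTER_CUBIC))
print(bot.get_obs()["contact_force"])
wcap(bot,"w2")
```

```text
[12.49106494 -1.591106    4.05094173]
```

View pics/s2.png

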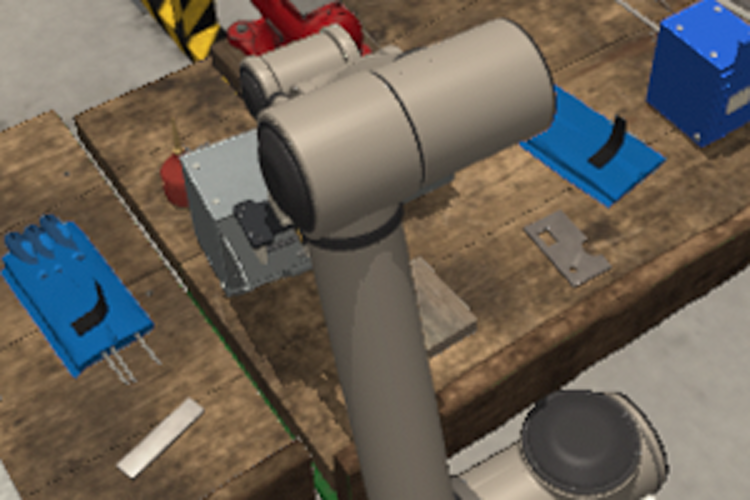

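View pics/w2.png

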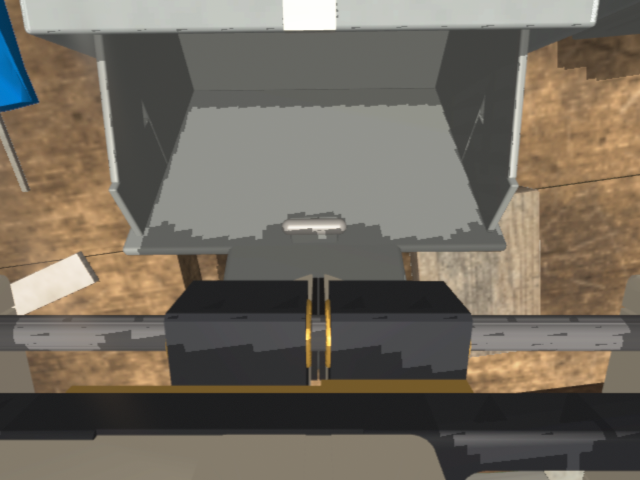

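Request:
servo_tool --angular '[[0, 0, 0], [0, 0, 0], [0, 0, 0], [0, 0, 0], [0, 0, 0], [0, 0, 7], [0, 0, 14], [0, 0, 21], [0, 0, 28], [0, 0, 35]]' --slide '[[8, 0, 0], [14, 0, 3], [14, 0, 40], [14, 0, 80], [14, 0, 120], [10, 20, 140], [5, 50, 140], [0, 80, 140], [-5, 110, 140], [-10, 140, 140]]' --grip '[-1, -1, -1, -1, -1, -1, 0.5, 1, 1, 1]'

```text
time: 4.58
tool_pos: [447.6, 187.7, 305.9]
tcp_rot: [-3.141, 0.001, 0.476]
contact_force: [0.3, 0.3, -0.3]
grip_width: 22.1
```

Request:
servo_tool --angular '[[0, 0, 7], [0, 0, 14], [0, 0, 21], [0, 0, 28], [0, 0, 35], [0, 0, 42], [0, 0, 49], [0, 0, 56], [0, 0, 63], [0, 0, 70]]' --slide '[[-2, 20, 0], [-4, 40, 0], [-6, 60, -10], [-8, 80, -20], [-10, 100, -30], [-12, 115, -40], [-15, 128, -50], [-15, 128, -60], [-15, 128, -70], [-15, 128, -70]]' --grip '[1, 1, 1, 1, 1, 1, 1, 1, 1, 1]'

```text
time: 5.42
tool_pos: [431.9, 314.2, 233.3]
tcp_rot: [-3.136, 0.002, 1.699]
contact_force: [0.0, 0.3, 0.0]
grip_width: 88.6
```

Request:
servo_tool --angular '[[0, 0, 5], [0, 0, 9], [0, 0, 9]]' --slide '[[0, 0, 0], [0, 0, 0], [0, 0, 0]]' --grip '[1, 1, 1]'

```text
time: 5.67
tool_pos: [432.9, 314.4, 235.4]
tcp_rot: [-3.14, 0.0, 1.852]
contact_force: [0.1, 0.8, -0.0]
grip_width: 91.8
```

Run:
```python
from h import *
from plant import bot
np.set_printoptions(precision=2,suppress=True)
o=bot.get_obs();print(o["time"],o["tool_pos"],o["tcp_rot"],o["joint_positions"])
wcap(bot,"w3")
c=bot.capture("top"); cv2.imwrite("pics/t3.png",c["img"]); np.savez("t3.npz",**c)
```

```text
5.6667 [432.93 314.38 235.43] [-3.14  0.    1.85] [0.48 0.35 1.48 0.   1.31 0.2 ]
```

View pics/w3.png

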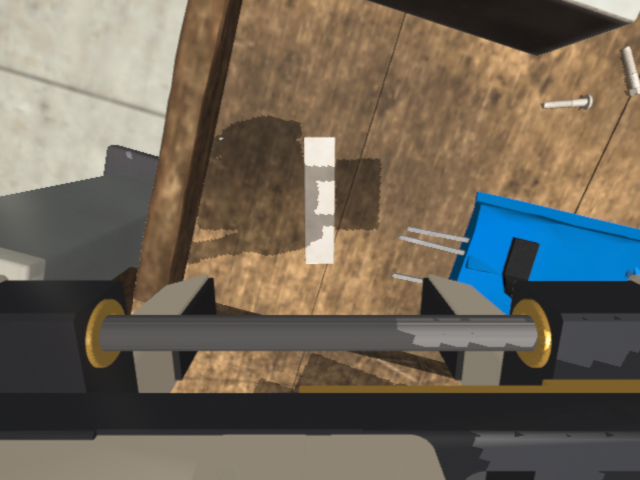

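View pics/t3.png

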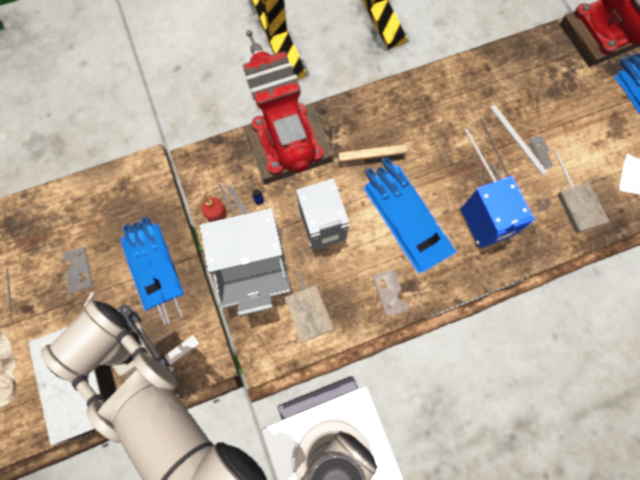

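Run:
```python
from h import *
np.set_printoptions(precision=1,suppress=True)
c=load("w3.npz"); W=world(c)
g=c["img"].astype(int); m=np.zeros((480,640),np.uint8); m[125:275,295:345]=((abs(g[...,2]-g[...,0])<35)&(g.min(2)>120))[125:275,295:345]
n,l,st,_=cv2.connectedComponentsWithStats(m); i=1+st[1:,4].argmax(); v,u=np.nonzero(l==i); print(st[i])
P=plane(c,np.stack([u,v],-1),8); r=cv2.minAreaRect(P[:,:2].astype(np.float32)); print(r)
s=W[l==i]; print(np.nanmedian(s,0), np.nanmedian(W[140:260,270:295,2]),np.nanmedian(W[240:260,345:380,2]))
s=s[~np.isnan(s[:,0])];print(cv2.minAreaRect(s[:,:2].astype(np.float32)))
```

```text
[ 304  137   31  127 3569]
((432.6979064941406, 316.51190185546875), (30.123363494873047, 129.5626983642578), 16.36075782775879)
[431.6 321.6   8.9] 0.904309249323052 1.1044734462042944
((432.8594970703125, 316.5285339355469), (30.35982322692871, 129.64096069335938), 16.40782928466797)
```

Run:
```python
from h import *
s=load("scene0.npz")["img"]; t=load("top0.npz")["img"]
cv2.imwrite("pics/l1.png",cv2.resize(s[230:480,0:260],None,fx=2.4*1.2,fy=2.4,interpolation=cv2.INTER_CUBIC)[:,:800])
cv2.imwrite("pics/l2.png",cv2.resize(t[130:480,0:250],None,fx=1.7,fy=1.7,interpolation=cv2.INTER_CUBIC))
```

```text
(no output)
```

View pics/l1.png

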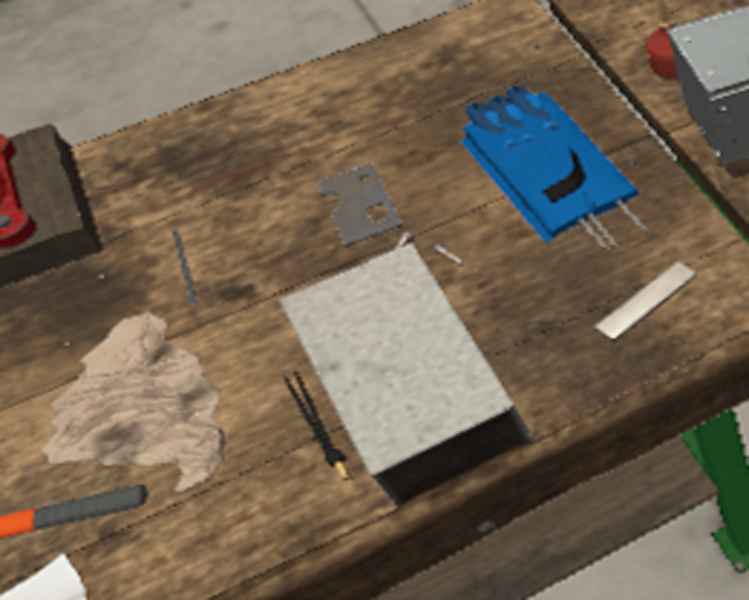

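View pics/l2.png

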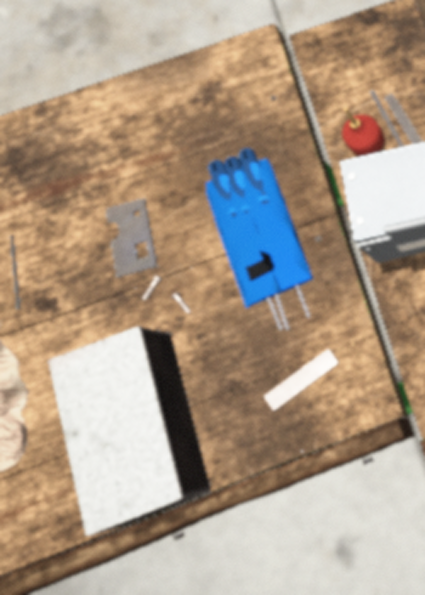

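Request:
servo_tool --angular '[[0, 0, 0], [0, 0, 0], [0, 0, 0], [0, 0, 0], [0, 0, 0], [0, 0, 0], [0, 0, 0], [0, 0, 0], [0, 0, 0], [0, 0, 0]]' --slide '[[0, 2, -30], [0, 2, -65], [0, 2, -100], [0, 2, -135], [0, 2, -170], [0, 2, -200], [0, 2, -218], [0, 2, -227], [0, 2, -232], [0, 2, -232]]' --grip '[0.3, 0.3, 0.3, 0.3, 0.3, 0.3, 0.3, 0.3, 0.3, 0.3]'

```text
time: 6.6
tool_pos: [433.2, 316.4, 3.4]
tcp_rot: [-3.141, 0.0, 1.849]
contact_force: [-0.4, -0.7, 0.3]
grip_width: 59.9
```

Request:
servo_tool --angular '[[0, 0, 0], [0, 0, 0], [0, 0, 0], [0, 0, 0], [0, 0, 0], [0, 0, 0]]' --slide '[[0, 0, 0], [0, 0, 0], [0, 0, 0], [0, 0, 0], [0, 0, 0], [0, 0, 0]]' --grip '[-0.6, -1, -1, -1, -1, -1]'

```text
time: 7.1
tool_pos: [433.5, 316.6, 4.4]
tcp_rot: [3.141, -0.0, 1.85]
contact_force: [-0.3, -0.9, 4.4]
grip_width: 29.1
```

Request:
servo_tool --angular '[[0, 0, 0], [0, 0, 0], [0, 0, 0], [0, 0, 0], [0, 0, 0], [0, 0, 0], [0, 0, 0], [0, 0, 0], [0, 0, 0]]' --slide '[[0, 0, 10], [0, 0, 30], [0, 0, 65], [0, 0, 105], [0, 0, 145], [0, 0, 185], [0, 0, 220], [0, 0, 245], [0, 0, 245]]' --grip '[-1, -1, -1, -1, -1, -1, -1, -1, -1]'

```text
time: 7.85
tool_pos: [435.0, 317.5, 255.1]
tcp_rot: [3.131, -0.002, 1.85]
contact_force: [1.0, 1.1, -2.5]
grip_width: 29.1
```

Run:
```python
from h import *
from plant import bot
np.set_printoptions(precision=2,suppress=True)
o=bot.get_obs();print(o["time"],o["tool_pos"],o["tcp_rot"],o["contact_force"],o["moment"])
wcap(bot,"w4")
```

```text
7.85 [434.96 317.47 255.07] [ 3.13 -0.    1.85] [ 0.97  1.06 -2.55] [ 0.01 -0.2  -0.06]
```

View pics/w4.png

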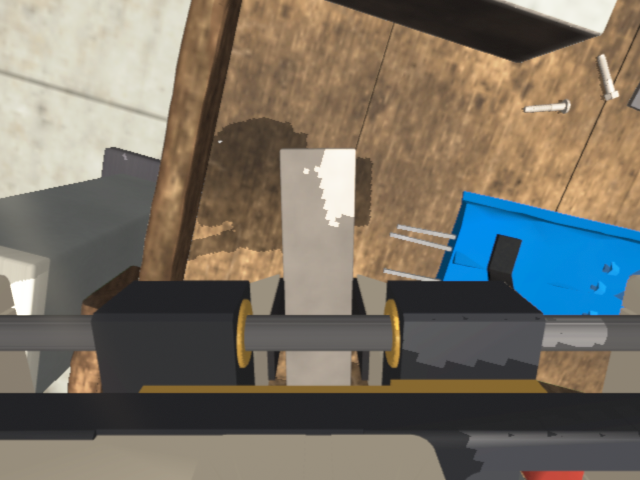

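The bar is held (2.5 N weight, 29 mm opening). Next I carry it over the mouth.

Request:
servo_tool --angular '[[0, 0, -3], [0, 0, -6], [0, 0, -10], [0, 0, -14], [0, 0, -18], [0, 0, -22], [0, 0, -23.8], [0, 0, -23.8], [0, 0, -23.8], [0, 0, -23.8]]' --slide '[[8, -25, 0], [18, -55, 0], [28, -85, 0], [38, -115, 0], [48, -148, 0], [58, -180, 0], [68, -212, 0], [79, -243, 0], [88, -270, 0], [90, -276, 0]]' --grip '[-1, -1, -1, -1, -1, -1, -1, -1, -1, -1]'

```text
time: 8.73
tool_pos: [523.1, 36.4, 246.2]
tcp_rot: [-3.138, 0.002, 1.431]
contact_force: [-0.2, -0.1, -2.8]
grip_width: 29.2
```

Request:
servo_tool --angular '[[0, 0, 0], [0, 0, 0], [0, 0, 0]]' --slide '[[0, 0, -15], [0, 0, -28], [0, 0, -28]]' --grip '[-1, -1, -1]'

```text
time: 8.98
tool_pos: [520.5, 40.5, 216.4]
tcp_rot: [-3.133, 0.0, 1.434]
contact_force: [-1.4, 0.4, -3.8]
grip_width: 28.7
```

Run:
```python
from h import *
from plant import bot
np.set_printoptions(precision=2,suppress=True)
o=bot.get_obs();print(o["time"],o["tool_pos"],o["tcp_rot"],o["contact_force"],o["moment"])
wcap(bot,"w5")
c=bot.capture("top"); cv2.imwrite("pics/t5.png",cv2.resize(c["img"][170:350,150:400],None,fx=3,fy=3)); np.savez("t5.npz",**c)
```

```text
8.9833 [520.52  40.55 216.36] [-3.13  0.    1.43] [-1.39  0.43 -3.8 ] [-0.02 -0.01 -0.05]
```

View pics/w5.png

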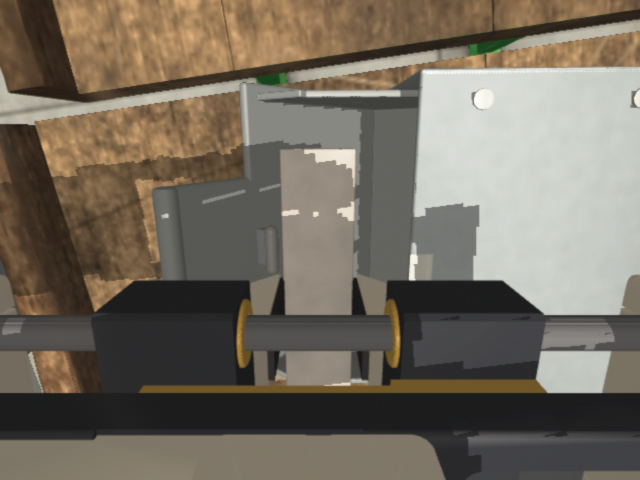

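View pics/t5.png

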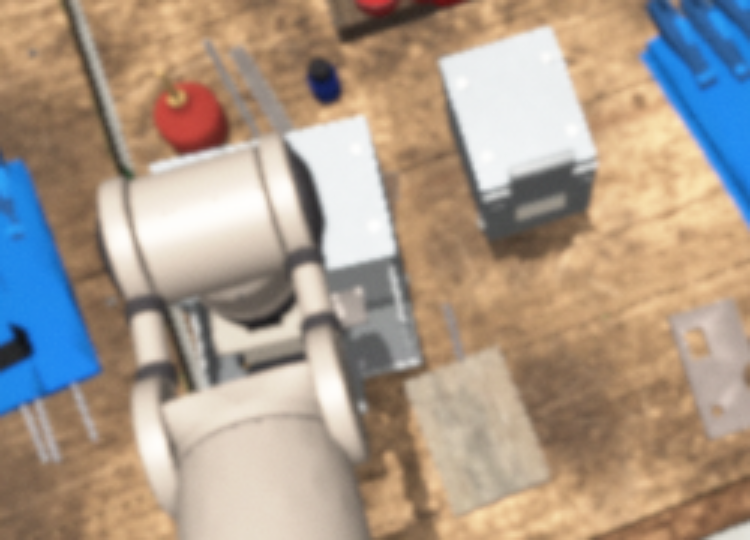

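Request:
servo_tool --angular '[[0, 0, 0], [0, 0, 0], [0, 0, 0], [0, 0, 0], [0, 0, 0]]' --slide '[[1, 0, -15], [2, 0, -30], [2, 0, -45], [2, 0, -60], [2, 0, -60]]' --grip '[-1, -1, -1, -1, -1]'

```text
time: 9.5
tool_pos: [523.6, 41.0, 158.5]
tcp_rot: [-3.137, 0.0, 1.435]
contact_force: [-0.9, -0.5, -3.5]
grip_width: 29.2
```

Request:
servo_tool --angular '[[0, 0, 0], [0, 0, 0], [0, 0, 0], [0, 0, 0], [0, 0, 0], [0, 0, 0], [0, 0, 0], [0, 0, 0]]' --slide '[[0, 0, 0], [0, 0, 0], [0, 0, 0], [0, 0, 0], [0, 0, 0], [0, 0, 0], [0, 0, 0], [0, 0, 0]]' --grip '[-0.15, -0.15, -0.15, -0.15, -0.15, -0.15, -0.15, -0.15]'

```text
time: 10.17
tool_pos: [525.3, 40.4, 160.9]
tcp_rot: [3.141, 0.0, 1.434]
contact_force: [0.2, -0.3, -0.3]
grip_width: 39.2
```

Run:
```python
from h import *
from plant import bot
wcap(bot,"w6")
```

```text
(no output)
```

View pics/w6.png

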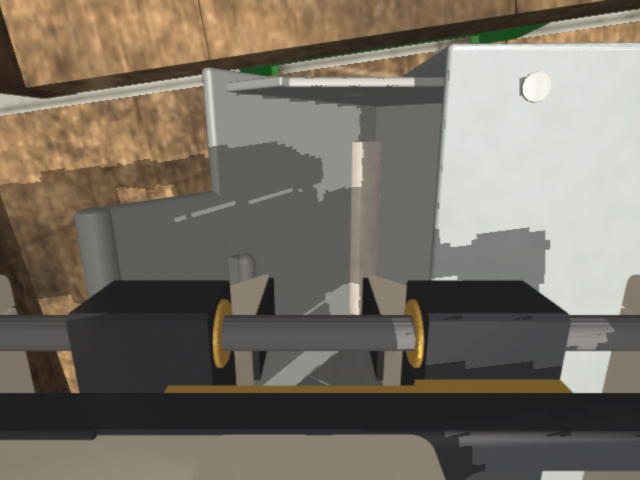

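The bar is in the bin: it lies along the width, around (365,220). Next I retreat, turn the tool, and go in front of the tab.

Request:
servo_tool --angular '[[0, 0, 0], [0, 0, 0], [0, 0, 0], [0, 0, -7], [0, 0, -14], [0, 0, -21], [0, 0, -28], [0, 0, -35], [0, 0, -42], [0, 0, -49]]' --slide '[[0, 0, 25], [0, 0, 60], [0, 0, 95], [-10, 1, 100], [-30, 4, 100], [-50, 6, 100], [-70, 9, 100], [-90, 12, 100], [-110, 14, 100], [-116, 15, 100]]' --grip '[-0.15, -0.15, -0.15, -1, -1, -1, -1, -1, -1, -1]'

```text
time: 11.05
tool_pos: [406.7, 55.8, 260.8]
tcp_rot: [-3.141, 0.001, 0.573]
contact_force: [0.1, -0.8, -0.7]
grip_width: 0.9
```

Request:
servo_tool --angular '[[0, 0, -7], [0, 0, -14], [0, 0, -21], [0, 0, -28], [0, 0, -35], [0, 0, -40.8], [0, 0, -40.8], [0, 0, -40.8]]' --slide '[[0, 0, 0], [0, 0, -10], [0, 0, -25], [0, 0, -45], [0, 0, -65], [0, 0, -85], [0, 0, -100], [0, 0, -100]]' --grip '[-1, -1, -1, -1, -1, -1, -1, -1]'

```text
time: 11.72
tool_pos: [407.3, 55.5, 158.3]
tcp_rot: [3.141, 0.006, -0.133]
contact_force: [-1.2, -0.4, -0.3]
grip_width: 0.4
```

Run:
```python
from h import *
from plant import bot
np.set_printoptions(precision=2,suppress=True)
o=bot.get_obs();print(o["time"],o["tool_pos"],o["tcp_rot"],o["contact_force"],o["joint_positions"])
wcap(bot,"w7")
```

```text
11.7167 [407.33  55.48 158.34] [ 3.14  0.01 -0.13] [-1.19 -0.45 -0.31] [-0.05  0.22  1.91 -0.    1.02  1.65]
```

View pics/w7.png

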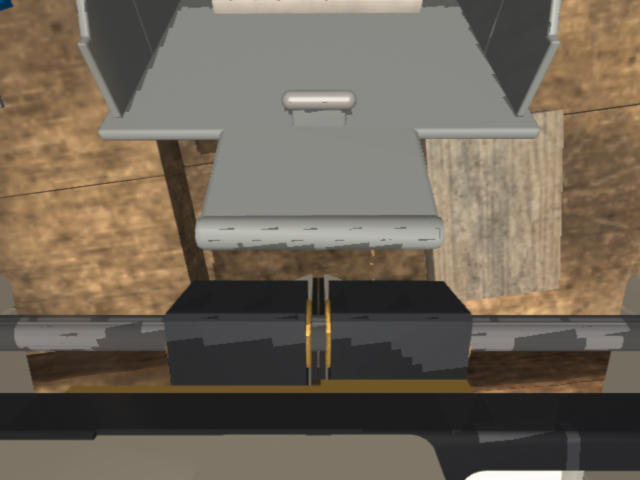

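Request:
servo_tool --angular '[[0, 0, 0], [0, 0, 0], [0, 0, 0], [0, 0, 0], [0, 0, 0], [0, 0, 0], [0, 0, 0], [0, 0, 0], [0, 0, 0], [0, 0, 0]]' --slide '[[8, -1, 0], [16, -2, 0], [24, -3, 2], [33, -4, 6], [42, -5, 11], [51, -7, 16], [60, -8, 20], [69, -9, 24], [78, -10, 28], [87, -11, 31]]' --grip '[-1, -1, -1, -1, -1, -1, -1, -1, -1, -1]'

```text
time: 12.6
tool_pos: [498.0, 44.2, 193.0]
tcp_rot: [-3.142, -0.002, -0.133]
contact_force: [0.8, 0.8, 0.2]
grip_width: 0.5
```

Request:
servo_tool --angular '[[0, 0, 0], [0, 0, 0], [0, 0, 0], [0, 0, 0], [0, 0, 0], [0, 0, 0], [0, 0, 0], [0, 0, 0]]' --slide '[[8, -1, 3], [16, -2, 5], [24, -3, 7], [32, -4, 8], [39, -5, 9], [45, -6, 10], [51, -7, 11], [51, -7, 11]]' --grip '[-1, -1, -1, -1, -1, -1, -1, -1]'

```text
time: 13.27
tool_pos: [546.0, 37.7, 202.3]
tcp_rot: [3.141, 0.005, -0.133]
contact_force: [-7.7, 1.1, 3.7]
grip_width: 0.4
```

Run:
```python
from h import *
from plant import bot
np.set_printoptions(precision=2,suppress=True)
o=bot.get_obs();print(o["time"],o["tool_pos"],o["contact_force"])
c=wcap(bot,"w8")
```

```text
13.2667 [546.02  37.66 202.29] [-7.66  1.09  3.73]
```

View pics/w8.png

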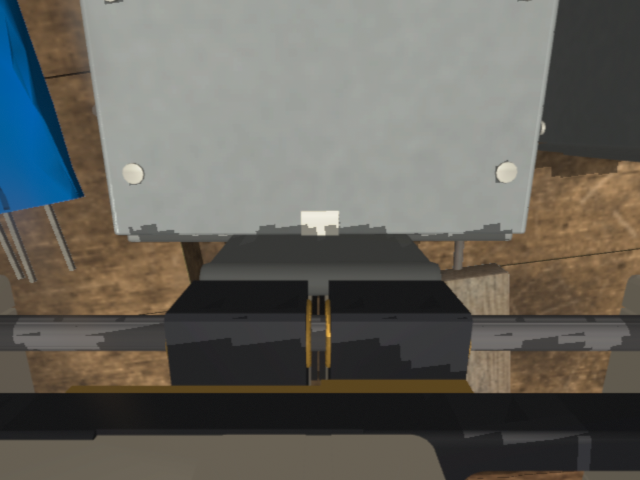

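Request:
servo_tool --angular '[[0, 0, 0], [0, 0, 0], [0, 0, 0], [0, 0, 0]]' --slide '[[2, 0, 0], [4, 0, 0], [7, -1, 0], [7, -1, 0]]' --grip '[-1, -1, -1, -1]'

```text
time: 13.65
tool_pos: [546.3, 37.6, 202.3]
tcp_rot: [3.141, 0.02, -0.132]
contact_force: [-32.8, 2.9, 16.9]
grip_width: 0.3
```

Force rose to about 33 N with no motion, so the bin is against its closed stop. I back off and check.

Request:
servo_tool --angular '[[0, 0, 0], [0, 0, 0], [0, 0, 0], [0, 0, 0], [0, 0, 0], [0, 0, 0], [0, 0, 0], [0, 0, 0], [0, 0, 0], [0, 0, 0]]' --slide '[[-7, 1, 0], [-20, 2, 0], [-45, 4, 20], [-70, 8, 50], [-90, 0, 85], [-110, -30, 100], [-120, -65, 100], [-120, -100, 100], [-120, -140, 100], [-120, -180, 100]]' --grip '[-1, -1, -1, -1, -1, -1, -1, -1, -1, -1]'

```text
time: 14.48
tool_pos: [434.3, -145.4, 303.6]
tcp_rot: [3.141, -0.002, -0.132]
contact_force: [1.7, 0.0, 0.2]
grip_width: 0.1
```

Request:
servo_tool --angular '[[0, 0, 0], [0, 0, 0], [0, 0, 0], [0, 0, 0], [0, 0, 0]]' --slide '[[-20, -35, 0], [-40, -70, 0], [-60, -105, 0], [-80, -130, 0], [-80, -130, 0]]' --grip '[-1, -1, -1, -1, -1]'

```text
time: 14.9
tool_pos: [351.6, -278.2, 302.7]
tcp_rot: [3.139, 0.001, -0.139]
contact_force: [1.3, -0.7, 0.3]
grip_width: 0.5
```

Run:
```python
from h import *
from plant import bot
np.set_printoptions(precision=2,suppress=True)
o=bot.get_obs();print(o["time"],o["tool_pos"],o["contact_force"])
c=bot.capture("top"); cv2.imwrite("pics/t9.png",cv2.resize(c["img"][150:350,150:430],None,fx=2.8,fy=2.8)); np.savez("t9.npz",**c)
for n in("top0.npz","t9.npz"):
    W=world(load(n))
    for (u0,v0,u1,v1,a,b) in((195,205,295,292,205,240),(295,175,352,255,205,240)):
        s=W[v0:v1,u0:u1].reshape(-1,3); k=(s[:,2]>a)&(s[:,2]<b); print(n,k.sum(),np.median(s[k],0))
s=bot.capture("scene"); cv2.imwrite("pics/s9.png",cv2.resize(s["img"][180:380,160:460],None,fx=2.5,fy=2.5))
```

```text
14.9 [ 351.59 -278.19  302.75] [ 1.29 -0.68  0.3 ]
top0.npz 207 [562.18  32.48 227.91]
top0.npz 135 [ 571.55 -213.6   228.19]
t9.npz 208 [561.64  32.59 227.91]
t9.npz 131 [ 571.47 -213.73  226.96]
```

View pics/t9.png

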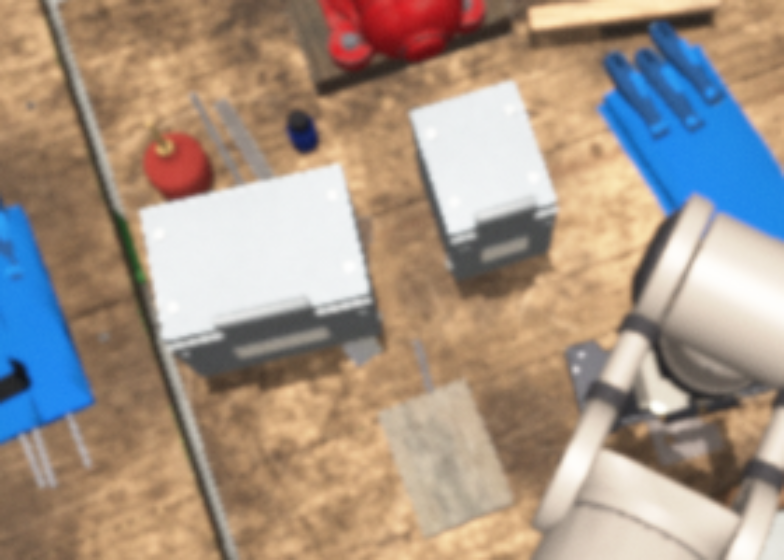

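View pics/s9.png

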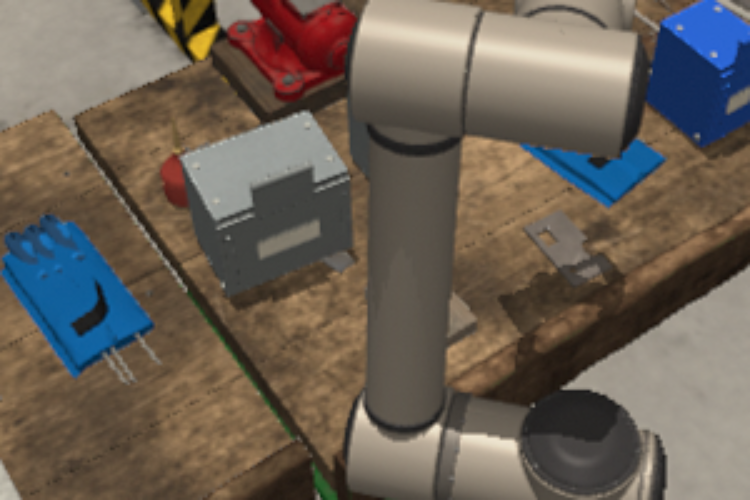

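Both bins are shut, with the tabs back at their starting positions to within 0.6 mm. The bar is no longer on the bench, and the can, bottle and gauge are where they were.

```bash
python3 -c "
from plant import bot
print(bot.close_job())"
```

```text
the job is handed in; nothing more can be done
None
```

The bar is in the wide bin, the bin is pushed shut, and the job was handed in after about 15 s of robot time. No verdict was reported.

**What I did:**
- Hooked the wide bin's tab with closed fingers and pulled it to its stop, where the force rose to about 13 N.
- Picked up the flat bar and let it go over the open mouth. The wrist camera then showed it lying in the bin.
- Pushed the bin back by the tab. It stopped moving at the shut position while the force rose to about 33 N, on the fingers only.

**Last checks:**
- **Wide bin:** its tab is within 0.6 mm of its starting position, so I take it as clicked shut. I had no direct reading of the tilt.
- **Narrow bin:** its tab moved under 0.2 mm in plan (its median height read 1.2 mm lower, which I take as camera noise), so it stayed shut.
- **Bystanders:** the oil can, bottle and gauge plate look unmoved in the pictures. I checked these by eye and did not measure them.
- **Robot:** it stands clear of everything.
- **Bar:** I could not see it once the bin was shut, so that it lies at rest inside rests on the earlier view.

**One disagreement:** the bar measured about 30 mm wide in the cameras and the gripper, not the 43 mm given. Its length, thickness and weight (about 2.5 N) fit the description, and no other bar lay to the left, so I took it as the right one.

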